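Check the temperature of a rubber heel on the sole warmer

TASK

Slide the steel shield of the sole warmer fully open by its black upright tab, pick the thermometer up from its cork mat, point its lens squarely at the middle of the heel (the D-shaped rubber piece, not the longer half sole) from about 100 mm away and hold it still there for two seconds. Then lay the thermometer flat on the cork mat again, set down rather than dropped, and after that slide the shield fully closed. Touch neither rubber piece, and leave the hammer, the tin and the wooden shoe last where they are.

Things in the scene. Friction and masses are not known exactly. Their poses are not given: they have to be found in the camera images.
- warmer: Fixed grey sole warmer, 223 mm deep (x), 420 mm wide (y). Origin on the bench under its centre. Its plate slopes up 20 degrees towards +x: 28 mm above the bench at the near edge, 65 at the centre, 102 at the far edge. Bare hot plate on the right half (-y), closed housing on the left. Rails 24 mm high at the near and far edges carry the shield. Highest point 135 mm.
- shield (a joint): Slide of the steel shield (sheet 226 x 205 x 4 mm, parallel to the plate, its top 28 mm off it) along the warmer's +y: 0 = fully closed (hides both rubber pieces), 0.205 m = fully open (over the left half); firm stops at both. Starts 0 to 25 mm open, stays where left, takes about 2 N to move.
- shield_tab (a point): Middle of the top edge of the shield's black upright tab, 123 mm above the bench: a fin 50 mm long (warmer's x), 12 mm thick (warmer's y), standing 45 mm clear of the sheet at its middle, 36 mm at its far end. Moves with the shield. Can be pushed sideways with closed fingers or pinched from above.
- heel_face: Centre of the upper face of the black rubber heel: D-shaped, 66 mm (x) by 68 mm (y), 10 mm thick, three small nail heads, round end to the warmer's +x, stuck fast on the slope. z: out of the face (leans 20 degrees from vertical to the warmer's -x); x up the slope; y = warmer's y. Heel and half sole lie side by side on the bare half, either way round.
- half_sole: Black rubber half sole, 111 mm long (x), 82 mm wide (y), 6 mm thick, stuck fast on the slope next to the heel. Origin: on the plate, under the piece. Not the one to measure.
- mat: Cork mat lying on the bench, 260 mm (x) by 160 mm (y), 4 mm thick, does not move. Origin: centre of its underside. It may be on the robot's left or right.
- wand: Bent-nose infrared thermometer, 0.14 to 0.28 kg, lying on its handle on the mat. Grey handle: bar 120 mm long (x = -75 to +45), 34 wide (y), 30 high. At the front a black neck rises and a round head (32 mm diameter) bends down and forward; top 80 mm. Origin: on the handle's underside; x forward, z up. Best gripped across the handle (along y), 5 to 25 mm behind the origin.
- lens: Lens at the end of the head, at x 88, y 0, z 26 mm in the thermometer's frame. Its own x axis is the line of sight: with the handle level it looks forward and 60 degrees below level, so with the handle level and pointing to the warmer's +x it meets the heel within 10 degrees of square.
- tin: Bystander: standing metal tin with a pale label and lid, 68 mm diameter, 110 mm high, centre of its underside. Stands where the mat is not, left or right.
- hammer: Bystander: hammer 190 mm long lying on the bench before the warmer, under about 40 mm high, origin under its middle.
- last: Bystander: wooden shoe last about 140 mm long, 50 mm high, on the bench left of the warmer, origin near its middle on the bench.
Not all that is in view belongs to the job. There is more than one size of the wand; the job needs the largest.

How it is judged:
By the outcome, as a careful person would: the job done as asked, in the order asked, and still so for the second after the job is handed in, with the robot touching nothing.
It also fails if it takes over 70 s, if anything falls off the work surface, if the arm or the gripper's body presses on something with over 40 N, if the wrist force passes 120 N, or if a joint passes its speed limit or range.

ROBOT

A 7-joint arm with a two-finger parallel gripper is mounted at the origin on the work surface. World frame = base frame: x ahead of the robot, y to its left, z up, the work surface at z = 0. Lengths are in mm, angles in rad, forces in N, time in s.
With the tool pointing down it reaches from about 425 to 925 mm from the base axis. Payload 6.8 kg.
Tool frame: the origin (TCP) lies midway between the tips of the shut fingers; the grasp point (between the pads) lies 19 mm behind it (r.tcp_to_grasp is the distance from the TCP to the grasp point, in mm); z points along the fingers, y is the line along which they close (so a half turn about z gives the same grasp; the last joint's range is limited). The gripper opens to 85 mm and grips with 20 to 120 N. Pads are 22 mm wide; open, the fingers measure 114 mm over their backs; the gripper's body (76 mm by 85 mm) begins 54 mm behind the grasp point. The pads swing forward as they close: fully open they stand 13 mm farther back than shut.
Start: joints at [1.236, 0.477, 0.022, 1.555, -0.011, 1.109, -0.083], TCP at [151.789, -657.729, 231.308] pointing down, gripper open.
Joint ranges: [-2.96, 2.96], [-0.34, 2.1], [-1.41, 1.46], [0.24, 2.44], [-1.37, 4.51], [0.17, 1.92], [-2.96, 2.96]. Speed limits (rad/s): [2.39, 2.39, 3.14, 3.14, 3.14, 3.14, 3.14].

INTERFACE

Orientations are given as a unit quaternion [w, x, y, z].
In Python, from rig import r gives the robot as it stands. The module is installed in compiled form; this text tells all that it offers.
- The arm moves only by the tool arm_command, never from a script. Its argument "plan" is text: rows parted by semicolons, each of 5 numbers parted by spaces: the shift along the world's x, y, z scaled (see below), then the turn about the world's z scaled (see below), then the opening, from 0 (shut) to 1 (fully open). In form: dx dy dz turn hand; .... A call has exactly 5 rows; each row shifts and turns the commanded pose from where the row before left it; what a row does not reach is not made up. The controller multiplies each number of a shift by 750 mm and each number of a turn by 30 degrees. A row lasts 1/8 s, in which the tool goes at most 62.5 mm and 10.7 degrees, less where a joint would pass 70% of its speed; a pose out of reach is approached as far as the arm can. A call with a number of a shift or a turn outside -1 to 1 is refused whole. A call with a gripper value outside its range is refused whole. The fingers move at their own pace and stop on an object; "squeeze" is the grip in N (left out, the last holds). Time passes only in rows, so rows that do not move let the fingers close, or fill a call up. It gives the time, the measured TCP pose, the force, the opening and the grip force at its end, in the units of the state.
- r.get_state(): the state, without advancing time (a new reading comes with each control period).
- r.camera(name): name is "scene" or "top" or "wrist"; returns the picture (384x512x3 uint8, red, green, blue); there is no depth.
- r.camera_params(name): a dict with "intrinsics" (3x3 intrinsics, pixels), "T" (4x4, takes a point from camera to world coordinates). Camera axes: x right, y down, z forward; pixel columns grow to the right and rows downward; lengths in mm; the calibration is good to about 2 mm. The wrist camera is an equidistant fisheye: a pixel r from the principal point sees the ray r / f radians off the axis. A picture is of the moment at which its call begins: read the wrist's pose just before it. camera_params takes no time and is no camera call; for the wrist camera it gives the pose at the moment of the call.
- r.finish_job(): hands the job in; it is judged then, once.
The state is a dict: "t": time; "qpos": joint angles; "qvel": joint speeds; "joint_torque": joint torques, N m; "eef_pos": TCP position; "tool_rot": TCP orientation; "ft_force": force on the tool from outside, world axes, zero at the start; "wrist_torque": the same for the moment, N m; "finger_gap": finger opening in mm; "finger_force": force on a finger pad.
Only numpy, scipy, OpenCV 4.12 (cv2) and the standard library are available. Lean on these libraries where they do the work, as an engineer would, in place of code of your own. Each camera call takes 0.05 s, during which the arm holds its last target. There are 200 camera calls.

## Working session

There is one attempt and no reset: what is moved stays moved. The work goes in short steps, Python scripts to look and compute and a tool call to move; the robot and the scene stay as the last step left them, time stands still between calls to the robot, and variables do not carry over. Pictures are saved under pics/ and viewed, at most 10 in all, crops included, and the job is handed in when it is done.

Besides the shell and the picture viewer there is one more tool, called after ">>>" by a JSON object that holds its "fn" and its "kwargs". arm_command: Moves the arm, as the interface text tells. Its arguments: {"type":"object","properties":{"plan":{"type":"string"},"squeeze":{"type":"number"}},"required":["plan"]}

```bash
mkdir -p pics; python3 - <<'E'
from rig import r
import cv2,json
for n in ("scene","top"):
    im=r.camera(n); cv2.imwrite(f"pics/{n}0.png",cv2.resize(im[...,::-1],(800,600),interpolation=cv2.INTER_CUBIC))
    p=r.camera_params(n); print(n,p["intrinsics"],p["T"])
s=r.get_state(); print(s)
E
```

```text
scene [[384.74199935   0.         253.34972989]
 [  0.         384.74199935 195.88647429]
 [  0.           0.           1.        ]] [[ 7.67198277e-01  3.90723041e-01 -5.08667189e-01  1.08852309e+03]
 [ 6.41386686e-01 -4.74094961e-01  6.03205676e-01 -6.72012865e+02]
 [-5.47019490e-03 -7.89030717e-01 -6.14329394e-01  8.29857076e+02]
 [ 0.00000000e+00  0.00000000e+00  0.00000000e+00  1.00000000e+00]]
top [[367.8732199    0.         254.08499432]
 [  0.         367.8732199  188.00108997]
 [  0.           0.           1.        ]] [[-6.15933554e-03 -9.78813689e-01  2.04660266e-01  2.66290582e+02]
 [-9.99976743e-01  5.42953313e-03 -4.12728352e-03  8.17246211e+01]
 [ 2.92863191e-03 -2.04680927e-01 -9.78824367e-01  1.18758231e+03]
 [ 0.00000000e+00  0.00000000e+00  0.00000000e+00  1.00000000e+00]]
{'t': 0.1, 'qpos': array([ 1.23587501,  0.47771903,  0.02238616,  1.55635555, -0.01149026,
        1.10930435, -0.08308512]), 'qvel': array([-0.00147947, -0.00069015,  0.00152627, -0.00257119, -0.00030765,
       -0.00037393,  0.0016213 ]), 'joint_torque': array([ 3.29232775e-03, -5.97761679e+01,  1.61334481e+00, -2.81951702e+01,
        1.28175478e-02,  5.19432651e-03, -7.26283417e-06]), 'eef_pos': array([ 151.63389621, -657.19690572,  230.42147193]), 'tool_rot': array([-8.11662224e-04,  9.93575528e-01,  1.13167946e-01, -1.67567372e-04]), 'ft_force': array([-0.02724868, -0.46030527, -0.96142369]), 'wrist_torque': array([-0.02374799, -0.01584647,  0.01953618]), 'finger_force': 0.0, 'finger_gap': 85.64508519007727}
```

View pics/scene0.png

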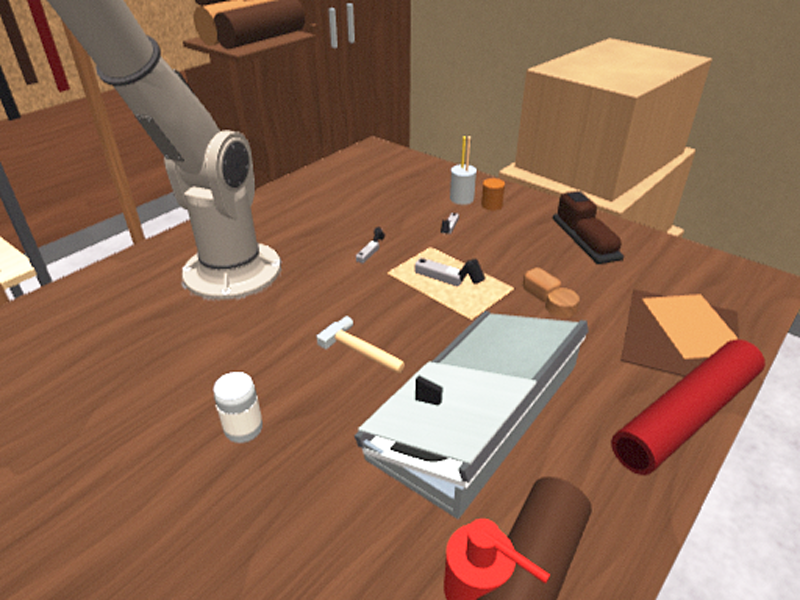

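View pics/top0.png

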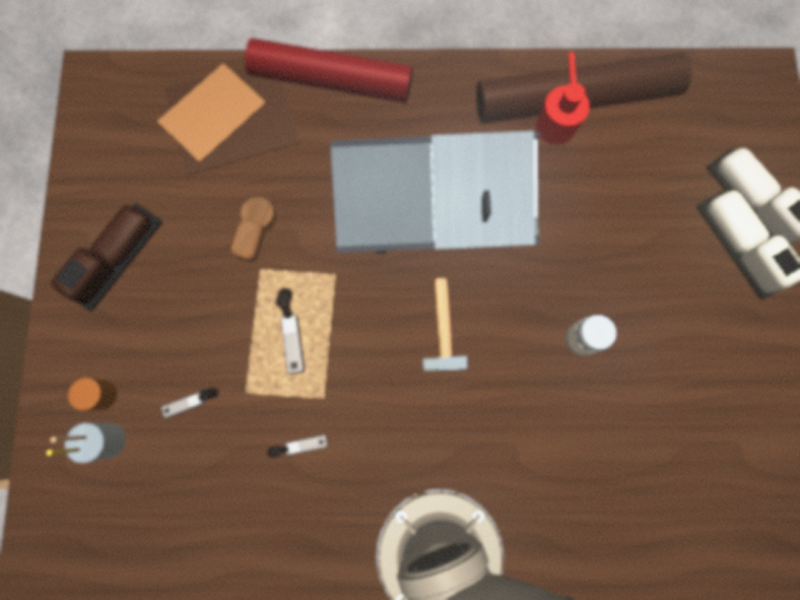

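The scene picture shows the shield nearly closed, with the tab at (428,390). The wand lies on the mat on the robot's left at (450,270). The hammer is at (360,345) and the tin at (238,405). The top picture has the tab at (486,205), the warmer at x 332–538, y 132–248, and the largest wand from (285,295) to (294,372), pointing roughly +x. I'll enlarge these areas.

```bash
cat > h.py <<'E'
import numpy as np, cv2
from rig import r
def ray(n,u,v,p=None):
    p=p or r.camera_params(n); K=p["intrinsics"];T=p["T"]
    x=(u-K[0,2])/K[0,0]; y=(v-K[1,2])/K[1,1]
    if n=="wrist":
        th=np.hypot(x,y); d=np.array([x/th*np.sin(th),y/th*np.sin(th),np.cos(th)]) if th>0 else np.array([0,0,1.])
    else: d=np.array([x,y,1.])
    d=T[:3,:3]@d; return T[:3,3],d/np.linalg.norm(d)
def atz(n,u,v,z,p=None):
    o,d=ray(n,u,v,p); return o+d*(z-o[2])/d[2]
def tri(*rays):
    A=sum(np.eye(3)-np.outer(d,d) for o,d in rays); b=sum((np.eye(3)-np.outer(d,d))@o for o,d in rays)
    X=np.linalg.solve(A,b); return X,[np.linalg.norm((np.eye(3)-np.outer(d,d))@(X-o)) for o,d in rays]
def proj(n,X,p=None):
    p=p or r.camera_params(n); K=p["intrinsics"];T=p["T"]
    c=T[:3,:3].T@(np.asarray(X,float)-T[:3,3])
    if n=="wrist":
        q=np.hypot(c[0],c[1]); s=np.arctan2(q,c[2])/max(q,1e-9)
        return K[0,0]*c[0]*s+K[0,2],K[1,1]*c[1]*s+K[1,2]
    return K[0,0]*c[0]/c[2]+K[0,2],K[1,1]*c[1]/c[2]+K[1,2]
def crop(im,x,y,w,s): 
    return cv2.resize(im[y:y+int(w*.75),x:x+w,::-1],(s,s*3//4),interpolation=cv2.INTER_CUBIC)
E
python3 - <<'E'
from h import *
t=r.camera("top"); s=r.camera("scene")
a=np.hstack([crop(t,208,76,140,400),crop(s,225,200,160,400)]); b=np.hstack([crop(t,140,165,100,400),crop(s,240,150,100,400)])
cv2.imwrite("pics/c1.png",np.vstack([a,b]))
E
```

```text
(no output)
```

View pics/c1.png

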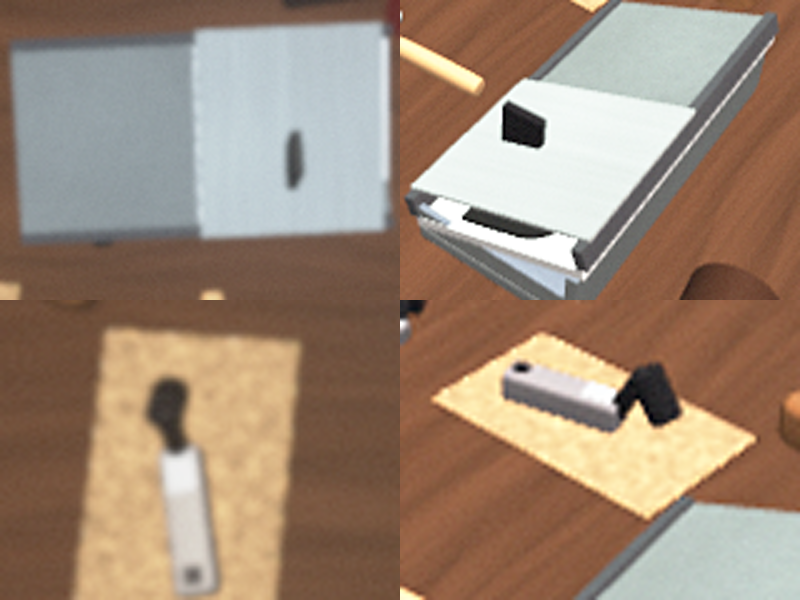

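The crops show the tab's top edge at about (296,157) in the top crop and (525,110) in the scene crop. The handle's rear hole is at (193,575) and (521,368), and the shield corners are visible too. Next I triangulate.

```bash
python3 - <<'E'
from h import *
np.set_printoptions(precision=1,suppress=True)
f=lambda x0,y0,s,X,Y:(x0+(X+.5)*s-.5,y0+(Y+.5)*s-.5)
tA=lambda X,Y:ray("top",*f(208,76,.35,X,Y)); sA=lambda X,Y:ray("scene",*f(225,200,.4,X-400,Y))
tB=lambda X,Y:ray("top",*f(140,165,.25,X,Y-300)); sB=lambda X,Y:ray("scene",*f(240,150,.25,X-400,Y-300))
for n,a,b in [("tab mid",tA(296,157),sA(524,110)),("tab far",tA(297,131),sA(545,118)),("tab near",tA(296,186),sA(505,102)),
 ("sh near-left",tA(199,238),sA(522,80)),("sh far-left",tA(195,30),sA(695,110)),("sh near-right",tA(385,230),sA(411,187)),("sh far-right",tA(387,23),sA(582,246)),
 ("hole",tB(193,575),sB(521,368)),("front top mid",tB(181,450),sB(621,395)),("white edge mid",tB(185,495),sB(585,387)),("head top",tB(169,385),sB(655,367)),
 ("mat far left",tB(106,328),sB(755,440)),("mat far right",tB(300,343),sB(650,517)),("hous far left",tA(12,42),sA(775,14))]:
    print(n,*tri(a,b))
for p in [(193,575),(181,450),(185,495)]:
    u=f(140,165,.25,p[0],p[1]-300); print(atz("top",*u,34))
for q in [(22,241),(388,230)]: print("near rail",atz("top",*f(208,76,.35,*q),52))
for q in [(12,40),(388,22)]: print("far rail",atz("top",*f(208,76,.35,*q),128))
E
```

```text
tab mid [670.3 -97.4 120.2] [np.float64(2.698704431251687), np.float64(2.698704431251788)]
tab far [697.4 -98.4 126.7] [np.float64(2.8794692745390456), np.float64(2.8794692745391184)]
tab near [641.8 -96.1 112.4] [np.float64(4.724499772553443), np.float64(4.7244997725533775)]
sh near-left [598.7   1.1  49.1] [np.float64(0.7639987447092491), np.float64(0.7639987447091888)]
sh far-left [811.8   7.4 130. ] [np.float64(0.4280874753345909), np.float64(0.42808747533473784)]
sh near-right [ 608.2 -206.1   51.9] [np.float64(2.1836359490165056), np.float64(2.183635949016493)]
sh far-right [ 819.2 -203.5  128.7] [np.float64(0.19401457325583088), np.float64(0.19401457325573557)]
hole [363.8 284.2  34.7] [np.float64(0.0949691959106025), np.float64(0.09496919591069818)]
front top mid [463.9 297.8  40. ] [np.float64(2.723618480795997), np.float64(2.7236184807960013)]
white edge mid [428.1 293.7  35.6] [np.float64(1.8966128526002877), np.float64(1.8966128526002333)]
head top [502.6 296.4  88.5] [np.float64(1.7603231078192274), np.float64(1.7603231078194226)]
mat far left [570.6 367.9   1. ] [np.float64(1.2379959831759577), np.float64(1.2379959831758915)]
mat far right [559.3 208.8   3.4] [np.float64(2.4788376084316037), np.float64(2.478837608431836)]
hous far left [802.3 208.1 124.3] [np.float64(1.3599642782974648), np.float64(1.3599642782976267)]
[363.9 284.4  34. ]
[462.9 297.   34. ]
[426.9 292.7  34. ]
near rail [596.  200.4  52. ]
near rail [ 606.6 -211.    52. ]
far rail [801.5 206.8 128. ]
far rail [ 821.  -204.7  128. ]
```

The measurements agree. The warmer is yawed about 2°, with its centre near (706,-2). The tab is at (670,-97,121). The wand's origin is near (419,291) with yaw about 7.7°. I now move towards the -y side of the tab with closed fingers.

>>> {"fn": "arm_command", "kwargs": {"plan": "0.055 0.055 0 -0.18 0; 0.055 0.055 0 -0.18 0; 0.055 0.055 0 0 0; 0.055 0.055 0 0 0; 0.055 0.055 0 0 0"}}

```text
t: 0.82
eef_pos: [359.2, -450.0, 231.4]
tool_rot: [0.0, 1.0, 0.019, 0.0]
ft_force: [0.6, -1.3, 0.4]
finger_gap: 0.3
finger_force: 0.0
```

>>> {"fn": "arm_command", "kwargs": {"plan": "0.055 0.055 0 0 0; 0.055 0.055 0 0 0; 0.055 0.055 0 0 0; 0.055 0.055 0 0 0; 0.055 0.055 0 0 0"}}

```text
t: 1.45
eef_pos: [565.3, -243.9, 231.3]
tool_rot: [0.0, 1.0, 0.019, -0.0]
ft_force: [0.1, -1.1, -0.0]
finger_gap: -0.0
finger_force: 0.0
```

>>> {"fn": "arm_command", "kwargs": {"plan": "0.055 0.055 0 0 0; 0.055 0.055 0 0 0; 0.03 0.03 -0.04 0 0; 0 0 -0.07 0 0; 0 0 -0.06 0 0"}}

```text
t: 2.08
eef_pos: [669.1, -139.5, 101.8]
tool_rot: [-0.0, 1.0, 0.02, -0.0]
ft_force: [-0.5, -0.8, 0.8]
finger_gap: -0.1
finger_force: 0.0
```

```bash
python3 - <<'E'
from h import *
s=r.get_state(); print(s["eef_pos"],s["ft_force"])
p=r.camera_params("wrist"); print(p["T"],p["intrinsics"])
w=r.camera("wrist"); sc=r.camera("scene")
cv2.imwrite("pics/c2.png",np.hstack([cv2.resize(w[...,::-1],(400,300)),crop(sc,215,180,160,400)]))
E
```

```text
[ 669.07227286 -139.52438735  101.76287736] [-0.54631821 -0.76097762  0.76536719]
[[ 3.93777615e-02 -9.52497746e-01 -3.01989131e-01  7.45339243e+02]
 [-9.99224312e-01 -3.74130215e-02 -1.22898395e-02 -1.36759236e+02]
 [ 4.07718585e-04  3.02238828e-01 -9.53232146e-01  2.44249684e+02]
 [ 0.00000000e+00  0.00000000e+00  0.00000000e+00  1.00000000e+00]] [[297.31863964   0.         256.16633252]
 [  0.         297.31863964 192.93160615]
 [  0.           0.           1.        ]]
```

View pics/c2.png

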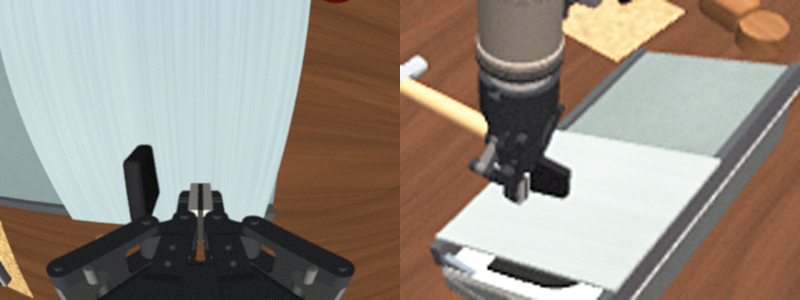

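The fingers are beside the tab, clear of the sheet. I push it along +y.

>>> {"fn": "arm_command", "kwargs": {"plan": "0 0.02 0 0 0; -0.001 0.025 0 0 0; -0.001 0.025 0 0 0; -0.001 0.025 0 0 0; -0.001 0.025 0 0 0"}}

```text
t: 2.8
eef_pos: [666.8, -48.7, 104.7]
tool_rot: [0.0, 1.0, 0.019, 0.001]
ft_force: [0.6, -3.1, 1.5]
finger_gap: -0.1
finger_force: 1.5
```

>>> {"fn": "arm_command", "kwargs": {"plan": "-0.001 0.025 0 0 0; -0.001 0.025 0 0 0; -0.001 0.025 0 0 0; -0.001 0.025 0 0 0; 0 0.015 0 0 0"}}

```text
t: 3.42
eef_pos: [662.7, 38.1, 103.6]
tool_rot: [-0.0, 1.0, 0.02, -0.001]
ft_force: [0.3, -1.9, 2.2]
finger_gap: -0.2
finger_force: 1.2
```

>>> {"fn": "arm_command", "kwargs": {"plan": "0 0.01 0 0 0; -0.001 0.01 0 0 0; 0 0.01 0 0 0; 0 0.01 0 0 0; 0 0.005 0 0 0"}}

```text
t: 4.05
eef_pos: [662.1, 70.5, 103.5]
tool_rot: [-0.0, 1.0, 0.019, -0.0]
ft_force: [-1.4, -2.5, -0.2]
finger_gap: 0.1
finger_force: 1.1
```

>>> {"fn": "arm_command", "kwargs": {"plan": "0 0.004 0 0 0; 0 0.004 0 0 0; 0 0.004 0 0 0; 0 0.004 0 0 0; 0 0.004 0 0 0"}}

```text
t: 4.68
eef_pos: [662.4, 78.4, 103.8]
tool_rot: [0.004, 1.0, 0.017, -0.001]
ft_force: [-2.8, -17.5, 4.4]
finger_gap: -0.3
finger_force: 8.4
```

The force has risen to 17 N at the stop, so the shield is fully open. I back off, rise, and look at the rubber pieces.

>>> {"fn": "arm_command", "kwargs": {"plan": "0 -0.02 0 0 0; 0 -0.03 0.06 0 0; 0 -0.06 0.05 0 0; 0 -0.06 0.05 0 0; 0 0 0 0 0"}}

```text
t: 5.3
eef_pos: [665.2, -48.1, 228.2]
tool_rot: [0.001, 1.0, 0.016, 0.004]
ft_force: [0.2, 0.6, 0.0]
finger_gap: 0.1
finger_force: 0.0
```

```bash
python3 - <<'E'
from h import *
import pickle
s=r.get_state(); print(s["eef_pos"])
p=r.camera_params("wrist"); w=r.camera("wrist"); sc=r.camera("scene");t=r.camera("top")
pickle.dump((p,w,sc,t),open("v1.pkl","wb"))
cv2.imwrite("pics/c3.png",np.vstack([np.hstack([cv2.resize(w[...,::-1],(400,300)),crop(sc,205,185,180,400)]),np.hstack([crop(t,260,76,100,400),crop(sc,225,230,80,400)])]))
E
```

```text
[665.18988239 -48.05641203 228.21376725]
```

View pics/c3.png

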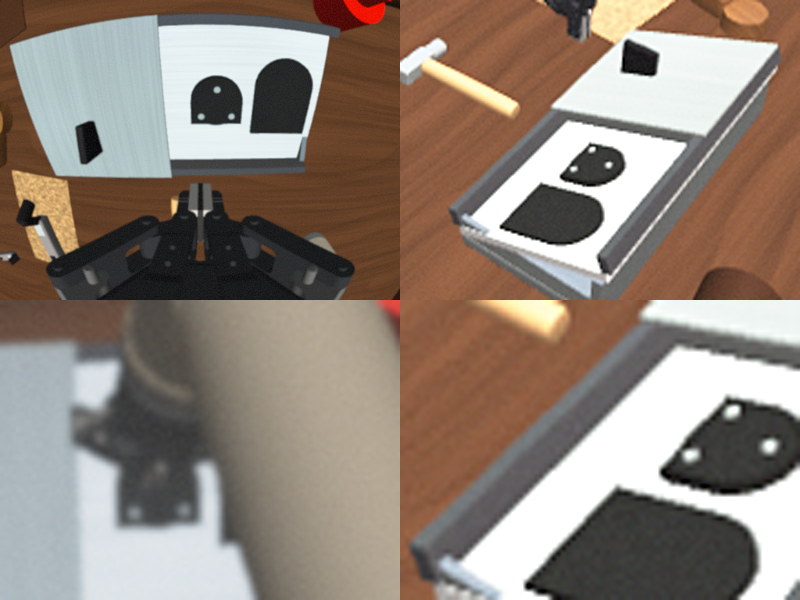

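The shield is open. The heel is the left piece in the wrist view, x 190–242 and y 76–124, with nails at (197,117), (232,117) and (217,90). In the lower scene crop its nails are at (732,411), (691,455) and (769,446), and its corners at (726,398) and (661,475). I locate it now, and refine the wand from the same views.

```bash
python3 - <<'E'
from h import *
import pickle
np.set_printoptions(precision=1,suppress=True)
p,w,sc,t=pickle.load(open("v1.pkl","rb"))
W=lambda X,Y:ray("wrist",(X+.5)*1.28-.5,(Y+.5)*1.28-.5,p)
S=lambda X,Y:ray("scene",225+(X-400+.5)*.2-.5,230+(Y-300+.5)*.2-.5)
P=[tri(W(*a),S(*b)) for a,b in [((197,117),(732,411)),((232,117),(691,455)),((217,90),(769,446)),((191,123),(726,398)),((242,124),(661,475))]]
for q in P: print(q[0],q[1][0])
# heel blob in wrist image -> plane 20deg slope
g=cv2.cvtColor(w,cv2.COLOR_RGB2GRAY); m=(g<80).astype(np.uint8); n,l,st,c=cv2.connectedComponentsWithStats(m)
i=l[int(100*1.28),int(205*1.28)]; print(st[i],c[i])
cnt=max(cv2.findContours((l==i).astype(np.uint8),cv2.RETR_EXTERNAL,cv2.CHAIN_APPROX_NONE)[0],key=len)[:,0]
n0=P[0][0]; yaw=np.radians(2); 
nrm=np.array([-np.sin(np.radians(20))*np.cos(yaw),-np.sin(np.radians(20))*np.sin(yaw),np.cos(np.radians(20))])
for off in (0,):
    pt=np.mean([q[0] for q in P],0)
    Q=[]
    for u,v in cnt:
        o,d=ray("wrist",float(u),float(v),p); Q.append(o+d*(nrm@(pt-o))/(nrm@d))
    Q=np.array(Q); ex=np.array([np.cos(yaw),np.sin(yaw)]); ey=np.array([-ex[1],ex[0]])
    a=Q[:,:2]@ex; b=Q[:,:2]@ey; print("ext",a.min(),a.max(),b.min(),b.max(),"slope len",(a.max()-a.min())/np.cos(np.radians(20)))
    cc=ex*(a.min()+a.max())/2+ey*(b.min()+b.max())/2; print("centre",cc, pt)
    print("z at centre",pt[2]-(nrm[:2]@(cc-pt[:2]))/nrm[2])
    (cx,cy),wh,ang=cv2.minAreaRect(np.c_[a/np.cos(np.radians(20)),b].astype(np.float32)); print(wh,ang)
E
```

```text
[692.3 -44.   62.5] 0.13637895689812482
[696.3 -89.6  69.2] 1.2059218060613195
[730.8 -67.6  81.1] 0.5444364982416176
[683.2 -36.2  60.4] 0.44268606623106077
[ 687.1 -104.9   61. ] 2.318223631986921
[ 245   97   65   62 3248] [276.5 129.5]
ext 681.685680300999 745.3128339006728 -126.05249246153039 -60.48841188502682 slope len 67.71060258668354
centre [716.3 -68.3] [698.  -68.5  66.8]
z at centre 73.51342405841636
(67.71649169921875, 65.54959106445312) 0.13818572461605072
```

The heel's centre is about (716,-68,75). I go above the wand with the gripper opening, then refine the wand's pose with the wrist camera.

>>> {"fn": "arm_command", "kwargs": {"plan": "-0.035 0.045 0 0.19 1; -0.035 0.045 0 0 1; -0.035 0.045 0 0 1; -0.035 0.045 0 0 1; -0.035 0.045 0 0 1"}}

```text
t: 6.08
eef_pos: [529.2, 129.2, 222.7]
tool_rot: [-0.0, 0.998, 0.071, -0.001]
ft_force: [0.3, -0.2, 0.6]
finger_gap: 85.2
finger_force: 0.0
```

>>> {"fn": "arm_command", "kwargs": {"plan": "-0.035 0.045 0 0 1; -0.035 0.045 0 0 1; -0.035 0.045 0 0 1; -0.035 0.045 0 0 1; -0.033 0.044 0 0 1"}}

```text
t: 6.7
eef_pos: [398.8, 296.4, 222.9]
tool_rot: [-0.0, 0.998, 0.071, -0.001]
ft_force: [0.3, 1.0, -0.6]
finger_gap: 85.4
finger_force: 0.0
```

```bash
python3 - <<'E'
from h import *
import pickle
s=r.get_state(); print(s["eef_pos"],s["tool_rot"])
p=r.camera_params("wrist"); w=r.camera("wrist")
pickle.dump((p,w),open("v2.pkl","wb"))
cv2.imwrite("pics/c4.png",cv2.resize(w[...,::-1],(800,600),interpolation=cv2.INTER_CUBIC))
for X,n in [((418.9,291.3,34),"origin top"),((463.5,297.3,34),"front"),((363.9,284.3,34),"hole")]: print(n,np.array(proj("wrist",X,p))*1.5625)
E
```

```text
[398.80917768 296.40460989 222.94449017] [-8.22448160e-05  9.97502389e-01  7.06280145e-02 -8.12846925e-04]
origin top [410.8298468  237.89494889]
front [411.56830715 175.59393273]
hole [409.29361483 310.69258491]
```

View pics/c4.png

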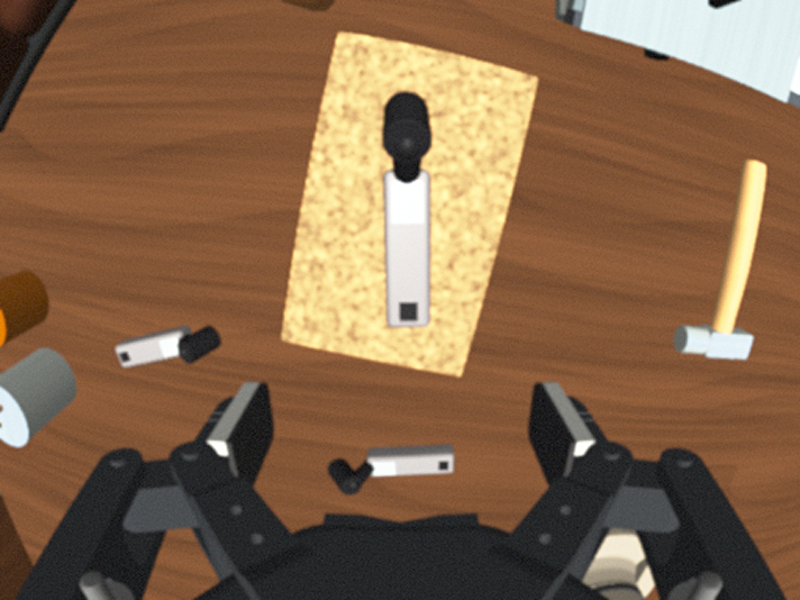

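The wand lies along the image's vertical. The handle's front edge is at (407,172), its back edge at (408,327) and the hole at (408,311).

```bash
python3 - <<'E'
from h import *
import pickle
np.set_printoptions(precision=1,suppress=True)
p,w=pickle.load(open("v2.pkl","rb"))
f=lambda X,Y,z:atz("wrist",(X+.5)*.64-.5,(Y+.5)*.64-.5,z,p)
F=f(407,172,34);B=f(408.3,326,34);H=f(408.3,311,34);m=f(407.5,250,34)
print(F,B,H,m,f(386,250,34),f(430,250,34)); d=(F-B)[:2]; print("len",np.linalg.norm(d),"yaw",np.degrees(np.arctan2(d[1],d[0])))
u=d/np.linalg.norm(d); O=(F[:2]-45*u+B[:2]+75*u)/2; print("origin",O,"grip pt",O-15*u)
T=[ray("top",140+(X+.5)*.25-.5,165+(Y-300+.5)*.25-.5) for X,Y in [(193,575)]]
print("hole tri",tri(T[0],ray("wrist",408.8*.64-.5,311.5*.64-.5,p)))
for c in [(343,33),(538,77),(282,341),(461,376)]: print("mat",f(*c,4))
E
```

```text
[465.7 301.1  34. ] [351.8 283.5  34. ] [363.7 285.2  34. ] [409.9 292.6  34. ] [407.7 308.1  34. ] [412.2 276.4  34. ]
len 115.29640865355398 yaw 8.779613469639578
origin [423.6 294.6] grip pt [408.8 292.3]
hole tri (array([363.8, 284.9,  33.5]), [np.float64(0.40525479887114224), np.float64(0.4052547988711142)])
mat [568.6 364.9   4. ]
mat [558.4 210.3   4. ]
mat [311.3 386.7   4. ]
mat [300.8 228.9   4. ]
```

>>> {"fn": "arm_command", "kwargs": {"plan": "0.01 -0.007 -0.05 0 1; 0 0 -0.07 0 1; 0 0 -0.07 0 1; 0 0 -0.06 0 1; 0 0 -0.02 0 1"}}

```text
t: 7.38
eef_pos: [406.2, 288.6, 18.5]
tool_rot: [0.001, 0.998, 0.07, -0.003]
ft_force: [-0.3, 0.7, 0.2]
finger_gap: 85.4
finger_force: 0.0
```

>>> {"fn": "arm_command", "kwargs": {"plan": "0 0.003 -0.01 0 1; 0 0 -0.003 0 1; 0 0 0 0 0; 0 0 0 0 0; 0 0 0 0 0", "squeeze": 70}}

```text
t: 8.0
eef_pos: [409.5, 291.4, 12.4]
tool_rot: [-0.0, 0.998, 0.069, 0.001]
ft_force: [-9.9, -9.5, 40.7]
finger_gap: 32.6
finger_force: 67.4
```

>>> {"fn": "arm_command", "kwargs": {"plan": "0 0 0.004 0 0; 0 0 0.003 0 0; 0 0 0.01 0 0; 0 0 0.03 0 0; 0 0 0 0 0"}}

```text
t: 8.62
eef_pos: [410.0, 291.8, 48.2]
tool_rot: [-0.001, 0.998, 0.069, 0.001]
ft_force: [0.6, 0.4, -3.2]
finger_gap: 32.6
finger_force: 69.8
```

```bash
python3 - <<'E'
from h import *
import pickle
s=r.get_state(); print(s["eef_pos"],s["tool_rot"],s["ft_force"],s["wrist_torque"],s["finger_gap"])
p=r.camera_params("wrist"); w=r.camera("wrist"); sc=r.camera("scene")
pickle.dump((p,w,sc,s),open("v3.pkl","wb"))
cv2.imwrite("pics/c5.png",np.hstack([crop(w,150,20,200,400),crop(sc,220,110,120,400)]))
E
```

```text
[410.03911757 291.82527529  48.19185467] [-9.29507881e-04  9.97635426e-01  6.87085857e-02  1.34989664e-03] [ 0.64054053  0.43233079 -3.23816151] [0.09746868 0.0252071  0.0197676 ] 32.56787766333573
```

View pics/c5.png

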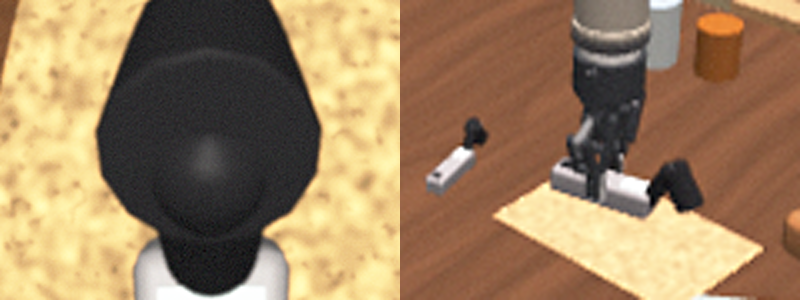

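The wand is held level and clear of the mat. I raise it and carry it to the measuring place at TCP (566,-73,145), yaw 2°.

>>> {"fn": "arm_command", "kwargs": {"plan": "0 0 0.04 0 0; 0 0 0.04 0 0; 0.01 -0.02 0.04 0 0; 0.01 -0.02 0.04 0 0; 0.01 -0.02 0.04 0 0"}}

```text
t: 9.35
eef_pos: [431.2, 245.1, 196.7]
tool_rot: [0.0, 0.998, 0.069, -0.001]
ft_force: [1.2, 1.2, -1.1]
finger_gap: 32.7
finger_force: 69.9
```

>>> {"fn": "arm_command", "kwargs": {"plan": "0.018 -0.043 0 -0.04 0; 0.018 -0.043 0 -0.04 0; 0.018 -0.043 0 -0.04 0; 0.018 -0.043 0 -0.04 0; 0.018 -0.043 0 -0.04 0"}}

```text
t: 9.98
eef_pos: [498.8, 83.5, 195.7]
tool_rot: [0.0, 1.0, 0.016, -0.001]
ft_force: [0.6, -0.2, -2.2]
finger_gap: 32.5
finger_force: 70.2
```

>>> {"fn": "arm_command", "kwargs": {"plan": "0.018 -0.043 0 0 0; 0.018 -0.043 0 0 0; 0.018 -0.043 0 0 0; 0.018 -0.043 0 0 0; 0.018 -0.03 0 0 0"}}

```text
t: 10.6
eef_pos: [566.1, -68.7, 195.5]
tool_rot: [0.0, 1.0, 0.016, -0.001]
ft_force: [-0.1, 1.2, -2.0]
finger_gap: 32.6
finger_force: 70.1
```

>>> {"fn": "arm_command", "kwargs": {"plan": "0 -0.006 -0.02 0 0; 0 0 -0.02 0 0; 0 0 -0.02 0 0; 0 0 -0.007 0 0; 0 0 0 0 0"}}

```text
t: 11.22
eef_pos: [566.2, -70.6, 146.1]
tool_rot: [-0.0, 1.0, 0.017, -0.0]
ft_force: [-0.5, -0.5, -1.4]
finger_gap: 32.2
finger_force: 70.1
```

```bash
python3 - <<'E'
from h import *
import pickle
np.set_printoptions(precision=1,suppress=True)
s=r.get_state(); print(s["eef_pos"],s["tool_rot"],s["ft_force"])
p=r.camera_params("wrist"); w=r.camera("wrist"); sc=r.camera("scene")
pickle.dump((p,w,sc,s),open("v4.pkl","wb"))
cv2.imwrite("pics/c6.png",np.vstack([np.hstack([crop(w,120,10,260,400),crop(sc,205,150,180,400)]),np.hstack([crop(w,200,20,120,400),crop(sc,230,185,90,400)])]))
L=s["eef_pos"]+[100,3.5,17.6]; print("lens",L,"px",proj("scene",L), "heel px",proj("scene",[716,-68,76]),proj("wrist",[716,-68,76],p))
E
```

```text
[566.2 -70.6 146.1] [-0.  1.  0. -0.] [-0.5 -0.5 -1.4]
lens [666.2 -67.1 163.7] px (np.float64(279.65612368828636), np.float64(224.61613233665656)) heel px (np.float64(293.3506395313618), np.float64(257.51762507098323)) (np.float64(259.17189676350426), np.float64(2.696158240334313))
```

View pics/c6.png

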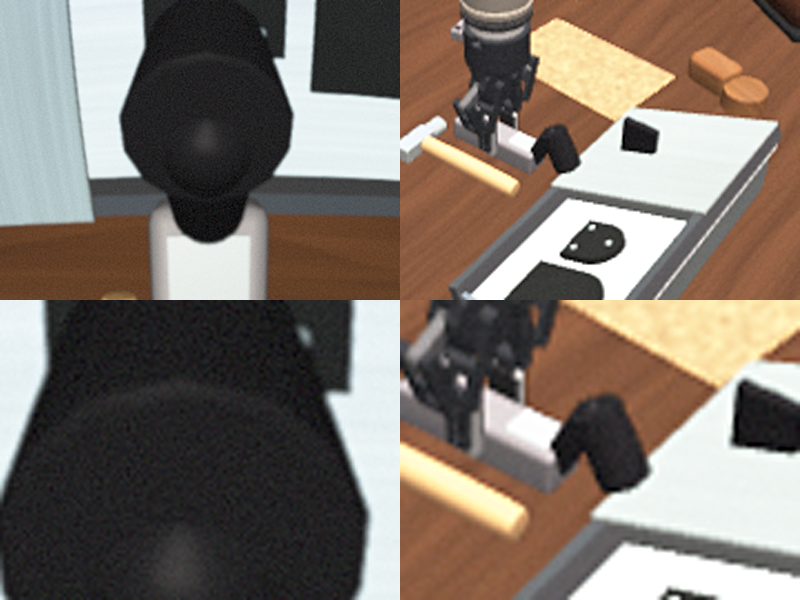

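The lens end shows at scene pixel (281,226) against a predicted (280,225), so the wand is level as assumed. The heel's middle lies about 3 mm to the -y side of the lens axis. I correct that and hold still.

>>> {"fn": "arm_command", "kwargs": {"plan": "0 -0.004 0 0 0; 0 0 0 0 0; 0 0 0 0 0; 0 0 0 0 0; 0 0 0 0 0"}}

```text
t: 11.95
eef_pos: [566.6, -74.2, 146.6]
tool_rot: [0.0, 1.0, 0.017, 0.0]
ft_force: [-0.0, -0.2, -1.8]
finger_gap: 32.4
finger_force: 70.1
```

>>> {"fn": "arm_command", "kwargs": {"plan": "0 0 0 0 0; 0 0 0 0 0; 0 0 0 0 0; 0 0 0 0 0; 0 0 0 0 0"}}

```text
t: 12.58
eef_pos: [566.5, -74.2, 146.6]
tool_rot: [0.0, 1.0, 0.017, 0.0]
ft_force: [-0.1, 0.0, -1.5]
finger_gap: 32.7
finger_force: 70.1
```

>>> {"fn": "arm_command", "kwargs": {"plan": "0 0 0 0 0; 0 0 0 0 0; 0 0 0 0 0; 0 0 0 0 0; 0 0 0 0 0"}}

```text
t: 13.2
eef_pos: [566.5, -74.2, 146.6]
tool_rot: [0.0, 1.0, 0.017, -0.0]
ft_force: [-0.2, 0.0, -1.5]
finger_gap: 32.8
finger_force: 70.1
```

>>> {"fn": "arm_command", "kwargs": {"plan": "0 0 0 0 0; 0 0 0 0 0; 0 0 0 0 0; 0 0 0 0 0; 0 0 0 0 0"}}

```text
t: 13.82
eef_pos: [566.5, -74.2, 146.6]
tool_rot: [0.0, 1.0, 0.017, 0.0]
ft_force: [-0.0, 0.1, -1.9]
finger_gap: 32.5
finger_force: 70.1
```

>>> {"fn": "arm_command", "kwargs": {"plan": "0 0 0 0 0; 0 0 0 0 0; 0 0 0 0 0; 0 0 0 0 0; 0 0 0 0 0"}}

```text
t: 14.45
eef_pos: [566.6, -74.3, 146.6]
tool_rot: [0.0, 1.0, 0.017, 0.0]
ft_force: [0.3, 0.5, -1.9]
finger_gap: 32.8
finger_force: 70.1
```

Held still for over 2.5 s. I return to the mat.

>>> {"fn": "arm_command", "kwargs": {"plan": "0 0 0.035 0 0; 0 0.01 0.035 0 0; -0.02 0.04 0 0.04 0; -0.02 0.045 0 0.04 0; -0.02 0.045 0 0.04 0"}}

```text
t: 15.08
eef_pos: [521.1, 31.7, 199.2]
tool_rot: [0.0, 0.999, 0.048, 0.0]
ft_force: [-0.2, 0.4, -3.1]
finger_gap: 32.6
finger_force: 70.1
```

>>> {"fn": "arm_command", "kwargs": {"plan": "-0.02 0.045 0 0.04 0; -0.02 0.045 0 0.04 0; -0.02 0.045 0 0 0; -0.02 0.045 0 0 0; -0.02 0.045 0 0 0"}}

```text
t: 15.7
eef_pos: [446.0, 200.6, 199.2]
tool_rot: [-0.0, 0.998, 0.069, 0.0]
ft_force: [0.7, -0.5, -1.7]
finger_gap: 32.7
finger_force: 70.0
```

>>> {"fn": "arm_command", "kwargs": {"plan": "-0.02 0.045 0 0 0; -0.02 0.045 0 0 0; -0.015 0.045 0 0 0; -0.01 0.03 0 0 0; 0 0 0 0 0"}}

```text
t: 16.32
eef_pos: [396.8, 325.3, 199.2]
tool_rot: [-0.001, 0.997, 0.071, -0.0]
ft_force: [0.2, -0.3, -1.2]
finger_gap: 32.9
finger_force: 69.9
```

>>> {"fn": "arm_command", "kwargs": {"plan": "0.018 -0.044 0 0 0; 0 0 -0.06 0 0; 0 0 -0.06 0 0; 0 0 -0.06 0 0; 0 0 -0.04 0 0"}}

```text
t: 16.95
eef_pos: [411.4, 288.2, 32.2]
tool_rot: [0.001, 0.998, 0.068, -0.001]
ft_force: [1.0, 0.8, -1.9]
finger_gap: 32.4
finger_force: 69.9
```

>>> {"fn": "arm_command", "kwargs": {"plan": "0 0 -0.01 0 0; 0 0 -0.006 0 0; 0 0 -0.003 0 0; 0 0 -0.003 0 0; 0 0 0 0 0"}}

```text
t: 17.58
eef_pos: [411.6, 290.4, 18.0]
tool_rot: [-0.0, 0.998, 0.069, 0.0]
ft_force: [-0.4, -0.5, -2.0]
finger_gap: 32.6
finger_force: 69.9
```

>>> {"fn": "arm_command", "kwargs": {"plan": "0 0 -0.002 0 0; 0 0 -0.002 0 0; 0 0 -0.002 0 0; 0 0 -0.002 0 0; 0 0 0 0 0"}}

```text
t: 18.2
eef_pos: [411.3, 290.3, 12.5]
tool_rot: [0.0, 0.998, 0.069, 0.0]
ft_force: [-3.4, -2.4, 13.0]
finger_gap: 32.8
finger_force: 71.9
```

Contact at z 12.5 with 13 N. I loosen the grip, then open.

>>> {"fn": "arm_command", "kwargs": {"plan": "0 0 0.001 0 0; 0 0 0 0 0; 0 0 0 0 0.5; 0 0 0 0 1; 0 0 0 0 1", "squeeze": 20}}

```text
t: 18.82
eef_pos: [411.3, 290.3, 12.2]
tool_rot: [-0.0, 0.998, 0.069, -0.0]
ft_force: [-0.2, -0.5, -0.2]
finger_gap: 77.1
finger_force: 0.0
```

>>> {"fn": "arm_command", "kwargs": {"plan": "0 0 0.01 0 1; 0 0 0.03 0 1; 0 0 0.06 0 1; 0 0 0.07 0 1; 0 0 0.06 0 1"}}

```text
t: 19.45
eef_pos: [411.3, 290.4, 187.3]
tool_rot: [-0.0, 0.998, 0.069, 0.001]
ft_force: [1.1, 0.8, 0.6]
finger_gap: 85.4
finger_force: 0.0
```

```bash
python3 - <<'E'
from h import *
np.set_printoptions(precision=1,suppress=True)
s=r.get_state(); print(s["eef_pos"],s["finger_gap"])
w=r.camera("wrist"); sc=r.camera("scene")
cv2.imwrite("pics/c7.png",np.hstack([cv2.resize(w[...,::-1],(400,300)),crop(sc,205,130,200,400)]))
E
```

```text
[411.3 290.4 187.3] 85.42968446778819
```

View pics/c7.png

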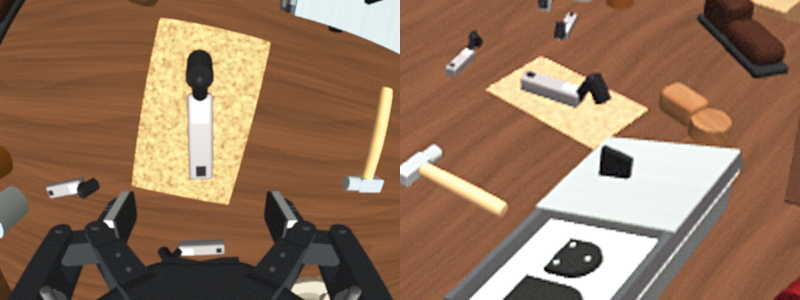

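The thermometer lies flat on the mat. Next I go to the tab's +y side with closed fingers.

>>> {"fn": "arm_command", "kwargs": {"plan": "0.05 -0.028 0 -0.04 0; 0.05 -0.028 0 -0.04 0; 0.05 -0.028 0 -0.04 0; 0.05 -0.028 0 -0.04 0; 0.05 -0.028 0 -0.04 0"}}

```text
t: 20.18
eef_pos: [599.5, 184.4, 184.3]
tool_rot: [0.0, 1.0, 0.016, -0.0]
ft_force: [-0.3, -0.0, -0.3]
finger_gap: 0.1
finger_force: 0.0
```

>>> {"fn": "arm_command", "kwargs": {"plan": "0.043 -0.024 0 0 0; 0.043 -0.024 0 0 0; 0 0 -0.04 0 0; 0 0 -0.04 0 0; 0 0 -0.03 0 0"}}

```text
t: 20.8
eef_pos: [662.3, 148.9, 100.2]
tool_rot: [0.0, 1.0, 0.017, -0.001]
ft_force: [-0.8, 0.1, -0.3]
finger_gap: -0.2
finger_force: 0.0
```

>>> {"fn": "arm_command", "kwargs": {"plan": "0 -0.015 0 0 0; 0.001 -0.025 0 0 0; 0.001 -0.025 0 0 0; 0.001 -0.025 0 0 0; 0.001 -0.025 0 0 0"}}

```text
t: 21.42
eef_pos: [666.9, 61.8, 103.3]
tool_rot: [-0.0, 1.0, 0.016, 0.001]
ft_force: [0.8, 4.0, 2.3]
finger_gap: 0.2
finger_force: 1.5
```

>>> {"fn": "arm_command", "kwargs": {"plan": "0.001 -0.025 0 0 0; 0.001 -0.025 0 0 0; 0.001 -0.025 0 0 0; 0.001 -0.025 0 0 0; 0.001 -0.025 0 0 0"}}

```text
t: 22.05
eef_pos: [670.2, -31.9, 102.3]
tool_rot: [-0.0, 1.0, 0.017, 0.0]
ft_force: [1.8, 3.1, 1.7]
finger_gap: -0.2
finger_force: 1.5
```

>>> {"fn": "arm_command", "kwargs": {"plan": "0 -0.015 0 0 0; 0 -0.01 0 0 0; 0 -0.01 0 0 0; 0 -0.005 0 0 0; 0 -0.005 0 0 0"}}

```text
t: 22.68
eef_pos: [669.9, -64.2, 102.1]
tool_rot: [-0.0, 1.0, 0.017, -0.0]
ft_force: [0.0, 2.0, 0.1]
finger_gap: -0.3
finger_force: 1.1
```

>>> {"fn": "arm_command", "kwargs": {"plan": "0 -0.006 0 0 0; 0 -0.005 0 0 0; 0 -0.005 0 0 0; 0 -0.004 0 0 0; 0 -0.004 0 0 0"}}

```text
t: 23.3
eef_pos: [670.1, -82.7, 102.3]
tool_rot: [0.0, 1.0, 0.017, 0.0]
ft_force: [1.2, 1.8, -1.1]
finger_gap: -0.1
finger_force: 1.1
```

>>> {"fn": "arm_command", "kwargs": {"plan": "0 -0.004 0 0 0; 0 -0.004 0 0 0; 0 -0.004 0 0 0; 0 -0.004 0 0 0; 0 -0.004 0 0 0"}}

```text
t: 23.92
eef_pos: [670.1, -87.7, 102.5]
tool_rot: [-0.005, 1.0, 0.02, -0.0]
ft_force: [-0.6, 21.5, 1.7]
finger_gap: -0.0
finger_force: 11.3
```

The stop is reached at 21 N. I back off, rise, and check.

>>> {"fn": "arm_command", "kwargs": {"plan": "0 0.015 0 0 0; 0 0.02 0.03 0 0; -0.02 0.04 0.05 0 0; -0.04 0.04 0.05 0 0; 0 0 0 0 0"}}

```text
t: 24.55
eef_pos: [625.8, -8.0, 205.3]
tool_rot: [-0.0, 1.0, 0.019, 0.004]
ft_force: [-0.8, 0.2, -0.1]
finger_gap: 0.0
finger_force: 0.0
```

```bash
python3 - <<'E'
from h import *
w=r.camera("wrist"); sc=r.camera("scene")
cv2.imwrite("pics/c8.png",np.hstack([cv2.resize(w[...,::-1],(400,300)),cv2.resize(sc[...,::-1],(400,300))]))
print(r.get_state()["eef_pos"],r.get_state()["ft_force"])
E
```

```text
[625.45424905 -12.05848564 201.43101499] [-0.43949188 -0.46826921  1.15450687]
```

View pics/c8.png

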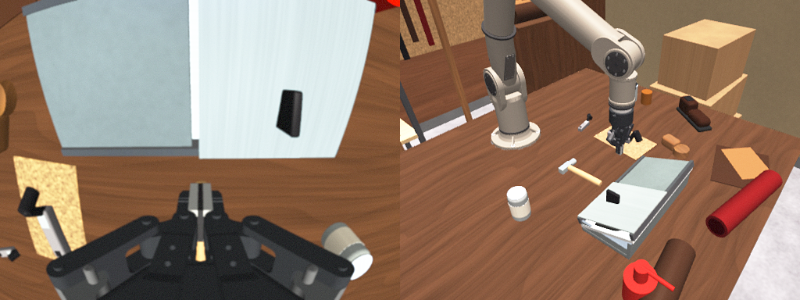

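The wrist and scene views show the shield at its closed stop, covering both rubber pieces. The thermometer is on its mat, and the hammer, tin and last are unmoved. The travel between the stops fits 205 mm. The robot touches nothing, so I hand in.

```bash
python3 -c "
from rig import r
print(r.finish_job())"
```

```text
the job is handed in; nothing more can be done
None
```

I handed the job in at about 25 s: shield slid fully open, heel measured from about 100 mm for over 2.5 s, thermometer set back flat on the cork mat, and shield slid closed to its stop; the rig gave no verdict.

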